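Take the depth of a mortise with a depth gauge and lock it

TASK

Stand the mortise depth gauge flat on the table leg that lies on the grey metal table, lengthwise along the leg with its blade over the mortise, and press the blade's black thumb pad gently down until the blade rests on the bottom of the mortise. Then turn the gauge's red lock knob clockwise until it clicks over, and leave the gauge standing there locked, with the blade still on the bottom. Do not shift the legs, and leave the other things on the table alone.

Things in the scene. Friction and masses are not known exactly. Their poses are not given: they have to be found in the camera images.
- gauge: mortise depth gauge, 0.5 kg: steel stock 30 x 112 x 22 mm (x, y, z) with a dark grip band, standing on its sole; origin: centre of the sole, y along the stock, z up. Picked up across its 30 mm width. An aluminium blade slides up and down through it at y = -18 mm (top 69 mm above the sole when drawn in); a red lock knob stands on it at y = +32 mm
- gauge_blade (a joint): how far the blade has been pushed down, m, 0 to 0.035; the blade slides with about 2.5 N friction and stays where it is left. At 0.003 its end is level with the sole, beyond that it projects below the sole. It starts drawn in (0 to 0.002)
- blade_tip (a point): middle of the lower end of the blade, which is 6 mm thick (gauge x), 20 mm wide (gauge y), its end rounded across the thickness
- blade_top (a point): middle of the top of the black thumb pad on the blade, 14 x 22 mm (gauge x, y), 66 mm above blade_tip; the pad is sprung: beyond 5 N it gives up to 6 mm towards the blade and springs back
- lock_knob (a joint): angle of the red lock knob, rad: 0 = open, grows clockwise seen from above, must be turned past a sprung detent (about 0.08 N m, felt from 0.15 to 0.5) and is locked beyond 0.8; a stop at 1.3. It starts open (0 to 0.1)
- knob_grip (a point): on the knob's axis, 14 mm above its foot, 38 mm above the sole; the grip is a bar 12 mm thick, 26 mm long, its foot 24 mm and its top 48 mm above the sole; the bar lies along the stock when open; axis z up. x and y turn with the knob
- leg_a: pale square table leg, 60 x 260 x 60 mm (x, y, z), loose; origin: centre of its underside, y along it. Upper face: blind mortise 60 mm long (y), 8 mm wide, 1.5 mm chamfer, centred 55 mm towards +y; depth unknown (15 to 32 mm). One of two look-alikes: one lies on the grey metal table (y above -0.2), one on the plywood wing to its right; which is where varies
- leg_b: the other such leg, the same in every way but the unknown depth of its mortise
- leg_a_slot (a point): middle of the mouth of leg_a's mortise, level with the leg's upper face; x across, y along the mortise, z up
- leg_b_slot (a point): the same point of leg_b
- dark_tin: bystander: round dark tin, 67 mm across, 32 mm high, origin under its centre, at the left on the metal table
- spare_drum: bystander: small brown sanding drum standing on end, 38 mm across, 82 mm high, origin under its centre

How it is judged (in metres and radians):
On the way, in this order (a step that is already met when the one before it is completed fails the run):
1. the gauge stands flat on the leg on the metal table, its blade over the mortise (((world y of leg_a above -0.22 m and z of gauge in the frame of leg_a between 0.058 and 0.0622 m and angle between gauge's own z axis and vertical below 0.05 rad and x of blade_tip in the frame of leg_a_slot between -0.0035 and 0.0035 m and y of blade_tip in the frame of leg_a_slot between -0.0225 and 0.0225 m) or (world y of leg_b above -0.22 m and z of gauge in the frame of leg_b between 0.058 and 0.0622 m and angle between gauge's own z axis and vertical below 0.05 rad and x of blade_tip in the frame of leg_b_slot between -0.0035 and 0.0035 m and y of blade_tip in the frame of leg_b_slot between -0.0225 and 0.0225 m))), for 0.2 s.
2. the blade rests on the bottom of the mortise, the lock knob still open (((world y of leg_a above -0.22 m and z of gauge in the frame of leg_a between 0.058 and 0.0622 m and angle between gauge's own z axis and vertical below 0.05 rad and x of blade_tip in the frame of leg_a_slot between -0.0035 and 0.0035 m and y of blade_tip in the frame of leg_a_slot between -0.0225 and 0.0225 m and z of blade_tip in the frame of leg_a_slot below -0.0178 m) or (world y of leg_b above -0.22 m and z of gauge in the frame of leg_b between 0.058 and 0.0622 m and angle between gauge's own z axis and vertical below 0.05 rad and x of blade_tip in the frame of leg_b_slot between -0.0035 and 0.0035 m and y of blade_tip in the frame of leg_b_slot between -0.0225 and 0.0225 m and z of blade_tip in the frame of leg_b_slot below -0.0288 m)) and value of joint lock_knob below 0.4 rad), for 0.2 s.
At the end, for the whole second after the job is handed in: The gauge stands at rest, flat (within 3 degrees, sole within 2 mm of the leg's upper face) on the leg on the metal table, its blade in the mortise and within 1.2 mm of its bottom, and the lock knob has clicked over (beyond 0.75 rad) (((world y of leg_a above -0.22 m and z of gauge in the frame of leg_a between 0.058 and 0.0622 m and angle between gauge's own z axis and vertical below 0.05 rad and x of blade_tip in the frame of leg_a_slot between -0.0035 and 0.0035 m and y of blade_tip in the frame of leg_a_slot between -0.0225 and 0.0225 m and z of blade_tip in the frame of leg_a_slot below -0.0178 m) or (world y of leg_b above -0.22 m and z of gauge in the frame of leg_b between 0.058 and 0.0622 m and angle between gauge's own z axis and vertical below 0.05 rad and x of blade_tip in the frame of leg_b_slot between -0.0035 and 0.0035 m and y of blade_tip in the frame of leg_b_slot between -0.0225 and 0.0225 m and z of blade_tip in the frame of leg_b_slot below -0.0288 m)) and value of joint lock_knob above 0.75 rad and linear speed of gauge below 0.02 m/s and angular speed of gauge below 0.1 rad/s); the robot touches nothing.
It fails at once if the gauge is pressed on a leg with more than 60 N (contact force between gauge and leg_a above 60 N or contact force between gauge and leg_b above 60 N).
It fails at once if a leg is shifted more than 25 mm (distance of any of leg_a, leg_b from where it was at the start of the episode above 0.025 m).
It fails at once if the dark tin or the spare drum is shifted more than 20 mm (distance of any of dark_tin, spare_drum from where it was at the start of the episode above 0.02 m).
It also fails if it takes over 70 s, if anything falls off the work surface, if the arm or the gripper's body presses on something with over 40 N, if the wrist force passes 120 N, or if a joint passes its speed limit or range.

ROBOT

A 6-joint arm with a two-finger parallel gripper is mounted at the origin on a cart in front of the work surface, level with it; the furniture and walls round the work are solid. World frame = base frame: x ahead of the robot, y to its left, z up, the work surface at z = 0. Lengths are in m, angles in degrees, forces in N, time in s.
With the tool pointing down it reaches from about 0.35 to 0.875 m from the base axis. Payload 4.2 kg.
Tool frame: the origin (TCP) lies on the centre line of the jaws, within the pads' length; the fingertips stand 17 mm ahead of it and the grasp point (between the pads) lies 2 mm behind it; z points along the fingers, y is the direction in which the jaws open and shut (so a half turn about z gives the same grasp; the last joint's range is limited). The gripper opens to 87 mm and grips with 3 to 60 N. Pads are 19 mm wide; open, the fingers measure 117 mm over their backs; the gripper's body (75 mm by 190 mm) begins 51 mm behind the grasp point.
Start: joints at [83.4, 22.042, 0.453, 0, -68.411, -14.817], TCP at [0.228, 0.582, 0.24] pointing down, gripper open.
Joint ranges: [-179.83, 179.83], [-69.29, 118.12], [-61.27, 80.66], [-181.25, 117.63], [-171.15, -9.14], [-177.46, 177.46]. Speed limits (degrees/s): [159.86, 159.86, 180, 180, 180, 180].

INTERFACE

Orientations are given as a 3x3 rotation matrix whose columns are the frame's x, y, z axes.
In Python, from station import * gives the robot as it stands.
- The arm moves only by the tool play_rows, never from a script. Its argument "targets" is a list that holds one entry, the list of rows, each a list of 5 numbers: the closure, from 0 (fully open) to 1 (shut), then the shift along the world's x, y, z in m, then the turn about the world's z in rad. In form: [[[gripper, x, y, z, twist], ...]]. A call has 1 to 5 rows; each row is the pose to reach, as a shift and turn from the pose commanded when the call began; what a row does not reach only later rows make up. A row lasts 1/12 s, in which the tool goes at most 41.7 mm and 7.16 degrees, less where a joint would pass 70% of its speed; a pose out of reach is approached as far as the arm can. A call with a gripper value outside its range is refused whole. The fingers move at their own pace and stop on an object; the grip force is fixed at half the most. Time passes only in rows, so rows that repeat a pose let the fingers close. It gives the time, the measured TCP pose, the force and the opening at its end, in the units of the state.
- sense(): the state, without advancing time (a new reading comes with each control period).
- capture(name): name is "scene" or "side" or "wrist"; returns the picture (420x560x3 uint8, blue, green, red); there is no depth.
- get_calibration(name): a dict with "camera_matrix" (3x3 intrinsics, pixels), "D" ([k1, k2, p1, p2, k3] as OpenCV has them; the pictures are not rectified), "T" (4x4, takes a point from camera to world coordinates). Camera axes: x right, y up, looking along -z (the intrinsics and any distortion apply to the point x, -y, -z); pixel columns grow to the right and rows downward; lengths in m; the calibration is good to about 2 mm. A picture is of the moment at which its call begins: read the wrist's pose just before it. get_calibration takes no time and is no camera call; for the wrist camera it gives the pose at the moment of the call.
- finish_job(): hands the job in, once; it reports no verdict.
The state is a dict: "time_s": time; "joints": joint angles; "joint_velocities": joint speeds; "effort": joint torques, N m; "tcp_pos": TCP position; "ee_rot": TCP orientation; "wrist_force": force on the tool from outside, world axes, zero at the start; "moment": the same for the moment, N m; "gripper_width": opening from 0.0 (shut) to 1.0 (fully open).
Only numpy, scipy, OpenCV 4.12 (cv2) and the standard library are available. Lean on these libraries where they do the work, as an engineer would, in place of code of your own. Each camera call takes 0.05 s, during which the arm holds its last target. There are 200 camera calls.

## Working session

There is one attempt and no reset: what is moved stays moved. The work goes in short steps, Python scripts to look and compute and a tool call to move; the robot and the scene stay as the last step left them, time stands still between calls to the robot, and variables do not carry over. Pictures are saved under pics/ and viewed, on a budget of 10 in all, crops included, one or two more only if the job needs it, and the job is handed in when it is done.

Besides the shell and the picture viewer there is one more tool, called after "Call:" as a command line: name --argument value ..., lists and objects as JSON in quotes. play_rows: Moves the arm, as the interface text tells. Its arguments: {"type":"object","properties":{"targets":{"type":"array","items":{"type":"array","items":{"type":"array","items":{"type":"number"}}}}},"required":["targets"]}

```bash
mkdir -p pics
cat > h.py <<'E'
from station import *
import numpy as np, cv2
def shot(name,fn=None):
    s=sense(); c=get_calibration(name); im=capture(name)
    if fn: cv2.imwrite('pics/'+fn,im)
    return im,c,s
def ray(c,uv):
    uv=np.array(uv,float).reshape(-1,1,2)
    p=cv2.undistortPoints(uv,np.array(c['camera_matrix']),np.array(c['D'])).reshape(-1,2)
    T=np.array(c['T']); d=np.c_[p[:,0],-p[:,1],-np.ones(len(p))]@T[:3,:3].T
    return T[:3,3],d
def onz(c,uv,z):
    o,d=ray(c,uv); return o+d*((z-o[2])/d[:,2])[:,None]
E
python3 - <<'E'
from h import *
a,c,s=shot('scene','scene.png'); b,c2,_=shot('side','side.png'); w,c3,_=shot('wrist','w0.png')
cv2.imwrite('pics/ab.png',cv2.resize(np.hstack([a,b]),(800,300)))
for x in (c,c2,c3): print(np.round(x['T'],3), np.round(x['camera_matrix'],0).tolist())
print(s)
E
```

```text
[[ 0.784  0.27  -0.559 -0.237]
 [-0.621  0.345 -0.704 -0.992]
 [ 0.003  0.899  0.438  0.716]
 [ 0.     0.     0.     1.   ]] [[497.0, 0.0, 285.0], [0.0, 497.0, 222.0], [0.0, 0.0, 1.0]]
[[-0.998  0.019 -0.056  0.48 ]
 [-0.059 -0.358  0.932  1.41 ]
 [-0.002  0.934  0.358  0.627]
 [ 0.     0.     0.     1.   ]] [[487.0, 0.0, 281.0], [0.0, 487.0, 218.0], [0.0, 0.0, 1.0]]
[[-0.366  0.897  0.246  0.296]
 [-0.931 -0.354 -0.094  0.554]
 [ 0.003 -0.263  0.965  0.384]
 [ 0.     0.     0.     1.   ]] [[349.0, 0.0, 282.0], [0.0, 349.0, 209.0], [0.0, 0.0, 1.0]]
{'time_s': 0.0, 'joints': array([ 8.33977795e+01,  2.20910234e+01,  3.78215489e-01, -2.76817711e-02,
       -6.84125524e+01, -1.48162068e+01]), 'joint_velocities': array([ 0.14862909, -0.06089493,  0.05422803,  0.00309337, -0.00342203,
       -0.0485814 ]), 'effort': array([ 7.45436319e-04, -3.90660703e+01,  1.87402868e+01,  4.21951979e+00,
        1.10413073e-02, -1.94752265e-04]), 'tcp_pos': array([0.22801708, 0.58129702, 0.23844952]), 'ee_rot': array([[ 9.30873354e-01, -3.65341364e-01, -6.97826255e-04],
       [-3.65342009e-01, -9.30870944e-01, -2.12174627e-03],
       [ 1.25575492e-04,  2.23002232e-03, -9.99997506e-01]]), 'wrist_force': array([ 0.37089856, -0.1653443 ,  0.08413837]), 'moment': array([-0.0044561 ,  0.00438857, -0.03661733]), 'gripper_width': 1.0029497529541611}
```

View pics/scene.png

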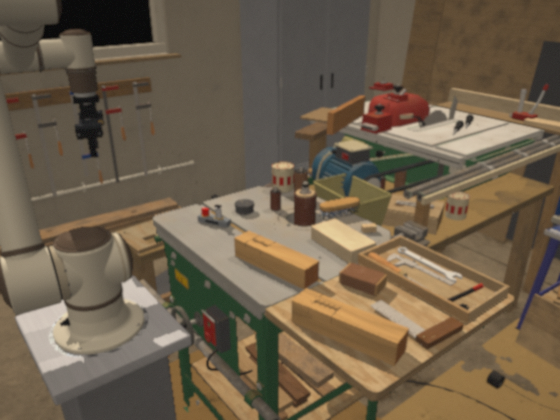

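View pics/side.png

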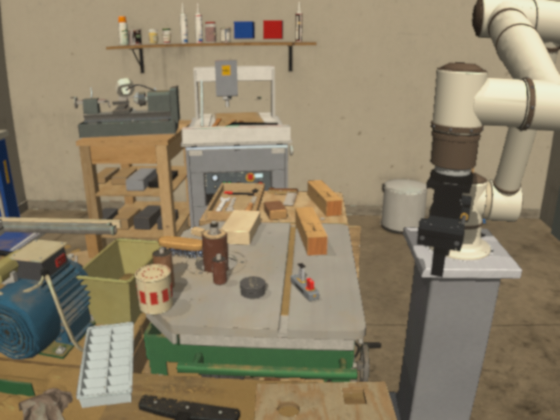

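The scene view shows the gauge at about (212,215), the metal-table leg at (275,258) with its mortise near (265,244), and the tin at (244,207). The side view shows the gauge at (305,287) with its red knob at (311,284), and the leg at (311,228).

Run:
```python
from h import *
for n in('scene','side'):
    im=cv2.imread(f'pics/{n}.png'); c=get_calibration(n)
    h=cv2.cvtColor(im,cv2.COLOR_BGR2HSV)
    red=(((h[...,0]<6)|(h[...,0]>172))&(h[...,1]>140)&(h[...,2]>90)).astype(np.uint8)
    k,l,st,ce=cv2.connectedComponentsWithStats(red)
    for i in range(1,k):
        if st[i,4]>8: print(n,'red',st[i],ce[i].round(1),onz(c,ce[i],.04).round(3))
    org=((abs(h[...,0].astype(int)-14)<7)&(h[...,1]>110)&(h[...,2]>150)).astype(np.uint8)
    k,l,st,ce=cv2.connectedComponentsWithStats(org)
    for i in range(1,k):
        if st[i,4]>300: print(n,'org',st[i],ce[i].round(1),onz(c,ce[i],.06).round(3))
c=get_calibration('scene')
print('leg corners',onz(c,[(236,237),(252,233),(317,262),(300,266),(262,245)],.06).round(3))
print('gauge',onz(c,[(212,215),(206,211)],.03).round(3))
c=get_calibration('side')
print('leg',onz(c,[(303,236),(326,234),(314,207),(295,208)],.06).round(3))
print('gauge/tin/drum',onz(c,[(305,288),(253,285),(220,282),(310,284)],.03).round(3))
```

```text
scene red [372  83  20   7  99] [381.3  86. ] [[2.533 1.402 0.04 ]]
scene red [544  85   4   5  14] [545.4  86.6] [[3.476 0.681 0.04 ]]
scene red [ 364   93   64   37 1280] [396.9 108.1] [[2.09  0.886 0.04 ]]
scene red [108 109  13   4  21] [114.  110.1] [[0.759 1.858 0.04 ]]
scene red [513 113  23   7  85] [522.  115.6] [[2.516 0.342 0.04 ]]
scene red [375 128   9   5  13] [378.8 130.4] [[1.641 0.624 0.04 ]]
scene red [ 16 134   7   3   9] [ 19.1 135. ] [[0.203 1.648 0.04 ]]
scene red [343 154   4   5  16] [344.5 156. ] [[1.221 0.441 0.04 ]]
scene red [273 177   3   6  13] [273.8 179.9] [[0.813 0.402 0.04 ]]
scene red [280 178   3   7  20] [281.  180.8] [[0.829 0.377 0.04 ]]
scene red [288 178   2   6  12] [288.5 180.5] [[0.853 0.363 0.04 ]]
scene red [451 207   3   6  15] [452.1 209.3] [[ 1.115 -0.171  0.04 ]]
scene red [202 208   7   8  43] [204.9 211. ] [[0.468 0.317 0.04 ]]
scene red [458 208   4   6  14] [459.4 210.4] [[ 1.126 -0.191  0.04 ]]
scene red [473 284  10   6  30] [477.6 286.6] [[ 0.771 -0.483  0.04 ]]
scene red [203 315  13  30 204] [209.  330.3] [[ 0.166 -0.222  0.0
[... 1189 characters left out ...]
2 297. ] [[0.872 0.431 0.04 ]]
side red [151 293   6  11  61] [153.5 297.9] [[0.843 0.433 0.04 ]]
side org [213 113  48  13 335] [235.2 117.8] [[ 1.011 -2.028  0.06 ]]
side org [  77  135  125  115 4279] [139.9 179.9] [[ 1.18  -0.471  0.06 ]]
side org [ 269  180   75   75 1930] [315.  216.7] [[ 0.457 -0.079  0.06 ]]
leg corners [[ 0.428  0.071  0.06 ]
 [ 0.478  0.063  0.06 ]
 [ 0.516 -0.175  0.06 ]
 [ 0.469 -0.163  0.06 ]
 [ 0.458 -0.013  0.06 ]]
gauge [[0.481 0.296 0.03 ]
 [0.482 0.335 0.03 ]]
leg [[ 0.494  0.083  0.06 ]
 [ 0.425  0.064  0.06 ]
 [ 0.46  -0.173  0.06 ]
 [ 0.525 -0.159  0.06 ]]
gauge/tin/drum [[0.484 0.343 0.03 ]
 [0.615 0.335 0.03 ]
 [0.701 0.324 0.03 ]
 [0.472 0.322 0.03 ]]
```

Call:
play_rows --targets '[[[0,0.24,-0.27,0,-1.2],[0,0.24,-0.27,0,-1.2],[0,0.24,-0.27,0,-1.2],[0,0.24,-0.27,0,-1.2],[0,0.24,-0.27,0,-1.2]]]'

```text
time_s: 0.57
tcp_pos: [0.3673, 0.4244, 0.2393]
ee_rot: [[0.537, -0.844, -0.0], [-0.844, -0.537, -0.0], [0.0, 0.0, -1.0]]
wrist_force: [1.1, 0.2, 0.1]
gripper_width: 1.001
```

Call:
play_rows --targets '[[[0,0.1,-0.11,0,-0.57],[0,0.1,-0.11,0,-0.57],[0,0.1,-0.11,0,-0.57],[0,0.1,-0.11,0,-0.57],[0,0.1,-0.11,0,-0.57]]]'

```text
time_s: 0.98
tcp_pos: [0.4688, 0.3126, 0.2392]
ee_rot: [[-0.009, -1.0, -0.0], [-1.0, 0.009, -0.001], [0.001, 0.0, -1.0]]
wrist_force: [-1.0, 1.1, -0.5]
gripper_width: 1.0
```

Run:
```python
from h import *
im,c,s=shot('wrist','w1.png'); np.save('w1.npy',c,allow_pickle=True)
print(s['tcp_pos'],s['ee_rot'][:,1],np.round(c['T'],4),s['time_s'])
cv2.imwrite('pics/w1b.png',cv2.resize(im,(800,600),interpolation=cv2.INTER_CUBIC))
```

```text
[0.46881939 0.31255037 0.23916768] [-9.99961167e-01  8.80152644e-03  4.43701244e-04] [[-1.000e+00 -9.400e-03 -2.000e-03  4.687e-01]
 [ 9.600e-03 -9.651e-01 -2.616e-01  2.393e-01]
 [ 5.000e-04 -2.616e-01  9.652e-01  3.845e-01]
 [ 0.000e+00  0.000e+00  0.000e+00  1.000e+00]] 0.9833
```

View pics/w1b.png

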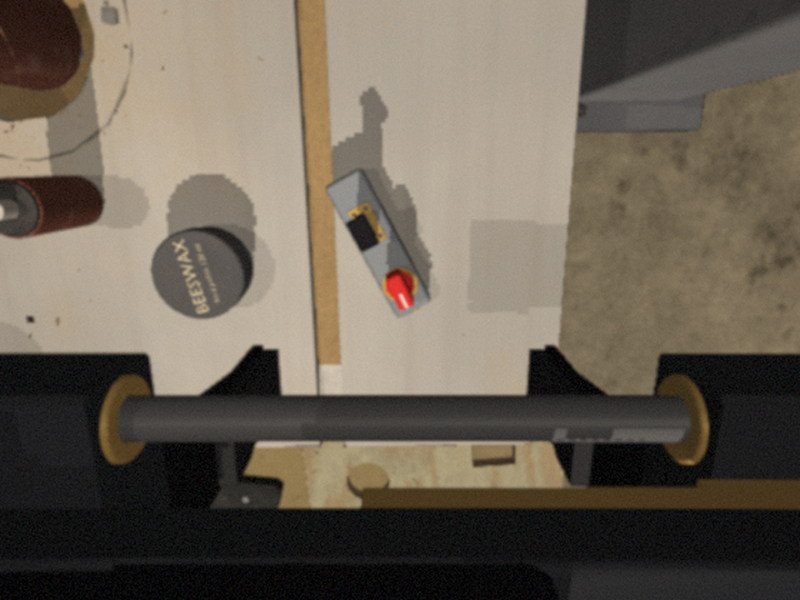

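The wrist view shows the gauge with its stock corners at about (328,187), (358,170), (430,298) and (402,317). The pad is at (364,235) and the red knob at (400,290), with the tin clear to the left.

Run:
```python
from h import *
c=np.load('w1.npy',allow_pickle=True).item()
k=.7
P=onz(c,np.array([(328,187),(358,170),(430,298),(402,317)])*k,.022); print(P.round(4))
print('w,l',np.linalg.norm(P[0]-P[1]),np.linalg.norm(P[3]-P[2]),np.linalg.norm(P[0]-P[3]),np.linalg.norm(P[1]-P[2]))
v=(P[2]+P[3]-P[0]-P[1]);v/=np.linalg.norm(v);C=P.mean(0);print('centre',C,'yaw of +y',np.degrees(np.arctan2(v[1],v[0])))
im=cv2.imread('pics/w1.png');h=cv2.cvtColor(im,cv2.COLOR_BGR2HSV)
red=(((h[...,0]<8)|(h[...,0]>172))&(h[...,1]>140)&(h[...,2]>110)).astype(np.uint8)
red[:,:200]=0
_,_,st,ce=cv2.connectedComponentsWithStats(red);i=st[1:,4].argmax()+1
kn=onz(c,ce[i],.045);pad=onz(c,np.array([364,235])*k,.068)
for n,p in(('knob',kn),('pad',pad)): print(n,p,'along',(p-C)[0]@v)
```

```text
[[0.5222 0.2554 0.022 ]
 [0.5005 0.2439 0.022 ]
 [0.4493 0.3378 0.022 ]
 [0.4706 0.3526 0.022 ]]
w,l 0.024569225804169165 0.025917084687991022 0.11010389033662457 0.10698618415052295
centre [0.48565763 0.29741123 0.022     ] yaw of +y 118.2562329397487
knob [[0.4716723  0.32395554 0.045     ]] along 0.030002136842616007
pad [[0.49399018 0.28334741 0.068     ]] along -0.0163327290307619
```

Call:
play_rows --targets '[[[0,0.014,-0.01,0,0.5],[0,0.014,-0.01,-0.03,0.5],[0,0.014,-0.01,-0.07,0.5],[0,0.014,-0.01,-0.11,0.5],[0,0.014,-0.01,-0.12,0.5]]]'

```text
time_s: 1.45
tcp_pos: [0.477, 0.3035, 0.1134]
ee_rot: [[0.483, -0.875, -0.009], [-0.875, -0.483, -0.008], [0.002, 0.012, -1.0]]
wrist_force: [-0.7, -1.6, -0.6]
gripper_width: 0.997
```

Run:
```python
from h import *
im,c,s=shot('wrist','w2.png'); np.save('w2.npy',c,allow_pickle=True)
print(s['tcp_pos'],s['ee_rot'][:,1],s['wrist_force'],s['time_s'])
cv2.imwrite('pics/w2b.png',cv2.resize(im,(800,600),interpolation=cv2.INTER_CUBIC))
```

```text
[0.47695497 0.30351808 0.11335355] [-0.87543229 -0.48319202  0.01199071] [-0.68657698 -1.56482158 -0.63912954] 1.45
```

View pics/w2b.png

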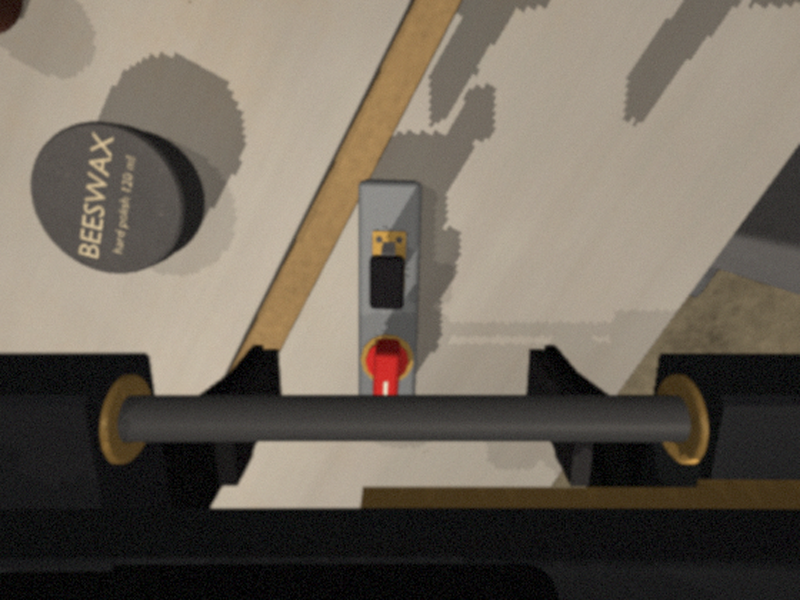

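The stock is aligned with the image's vertical, with edges at x≈360 and 419 and its far end at y≈182. The pad is at (388,282) and the knob at (387,358). The gauge lies slightly left of the jaws' centre.

Run:
```python
from h import *
c=np.load('w2.npy',allow_pickle=True).item();s=sense();k=.7
print(s['tcp_pos'],s['ee_rot'].round(3).tolist())
P=onz(c,np.array([(360,183),(420,183),(360,390),(415,390)])*k,.022);print(P.round(4))
R=s['ee_rot'];a=(P-s['tcp_pos'])@R;print('tool coords',a.round(4))
print('yaw err deg tool', np.degrees(np.arctan2((a[2]+a[3]-a[0]-a[1])[1],-(a[2]+a[3]-a[0]-a[1])[0])))
print('pad',((onz(c,np.array([388,282])*k,.068)-s['tcp_pos'])@R).round(4))
```

```text
[0.47760411 0.30391232 0.11409651] [[0.48, -0.877, -0.009], [-0.877, -0.48, -0.008], [0.003, 0.011, -1.0]]
[[0.5243 0.2562 0.022 ]
 [0.5    0.2428 0.022 ]
 [0.476  0.3488 0.022 ]
 [0.451  0.3353 0.022 ]]
tool coords [[ 0.064  -0.0192  0.0921]
 [ 0.0641  0.0086  0.0924]
 [-0.0405 -0.0212  0.0917]
 [-0.0405  0.0073  0.0921]]
yaw err deg tool -0.911475217796684
pad [[ 0.028  -0.0051  0.0461]]
```

Call:
play_rows --targets '[[[0,0.001,0.002,-0.035,0.0],[0,0.001,0.002,-0.07,0.0],[0,0.001,0.002,-0.085,0.0],[0,0.001,0.002,-0.085,0.0],[0,0.001,0.002,-0.085,0.0]]]'

```text
time_s: 1.92
tcp_pos: [0.4825, 0.3093, 0.0358]
ee_rot: [[0.481, -0.877, 0.002], [-0.877, -0.481, 0.001], [0.0, -0.002, -1.0]]
wrist_force: [0.8, 0.2, 0.2]
gripper_width: 1.002
```

Call:
play_rows --targets '[[[0,0.001,-0.003,-0.011,0.0],[0,0.001,-0.003,-0.011,0.0],[0,0.001,-0.003,-0.011,0.0]]]'

```text
time_s: 2.17
tcp_pos: [0.4836, 0.3061, 0.0257]
ee_rot: [[0.481, -0.877, 0.002], [-0.877, -0.481, 0.002], [-0.001, -0.003, -1.0]]
wrist_force: [0.6, 0.2, 1.5]
gripper_width: 0.998
```

Call:
play_rows --targets '[[[0,0,-0.001,-0.003,0.0],[0,0,-0.001,-0.003,0.0],[1,0,-0.001,-0.003,0.0],[1,0,-0.001,-0.003,0.0],[1,0,-0.001,-0.003,0.0]]]'

```text
time_s: 2.58
tcp_pos: [0.4827, 0.3043, 0.0209]
ee_rot: [[0.481, -0.877, 0.0], [-0.877, -0.481, 0.0], [-0.0, -0.0, -1.0]]
wrist_force: [-0.6, -0.7, -0.3]
gripper_width: 0.852
```

Call:
play_rows --targets '[[[1,0,0,0,0.0],[1,0,0,0,0.0],[1,0,0,0,0.0],[1,0,0,0,0.0],[1,0,0,0,0.0]]]'

```text
time_s: 3.0
tcp_pos: [0.4826, 0.3041, 0.0205]
ee_rot: [[0.481, -0.877, -0.0], [-0.877, -0.481, -0.0], [0.0, 0.0, -1.0]]
wrist_force: [-0.1, 0.2, 0.1]
gripper_width: 0.481
```

Call:
play_rows --targets '[[[1,0,0,0,0.0],[1,0,0,0,0.0],[1,0,0,0,0.0],[1,0,0,0,0.0],[1,0,0,0,0.0]]]'

```text
time_s: 3.42
tcp_pos: [0.483, 0.3045, 0.0206]
ee_rot: [[0.481, -0.877, 0.001], [-0.877, -0.481, 0.001], [-0.0, -0.001, -1.0]]
wrist_force: [1.0, 1.8, -1.1]
gripper_width: 0.341
```

Call:
play_rows --targets '[[[1,0,0,0.03,0.0],[1,0,0,0.06,0.0],[1,0,0,0.09,0.0],[1,0,0,0.12,0.0],[1,0,0,0.13,0]]]'

```text
time_s: 3.83
tcp_pos: [0.4834, 0.3049, 0.1541]
ee_rot: [[0.481, -0.876, 0.004], [-0.876, -0.481, 0.004], [-0.001, -0.005, -1.0]]
wrist_force: [0.9, 0.3, -4.4]
gripper_width: 0.341
```

Call:
play_rows --targets '[[[1,-0.004,-0.04,0.0,-0.1],[1,-0.008,-0.08,0.0,-0.2],[1,-0.012,-0.12,0.0,-0.3],[1,-0.016,-0.16,0.0,-0.35],[1,-0.02,-0.2,0,-0.35]]]'

```text
time_s: 4.25
tcp_pos: [0.4601, 0.1017, 0.1485]
ee_rot: [[0.149, -0.989, -0.005], [-0.989, -0.149, -0.001], [0.001, 0.005, -1.0]]
wrist_force: [1.1, -0.5, -4.2]
gripper_width: 0.344
```

Call:
play_rows --targets '[[[1,0,0,0,0.0],[1,0,0,0,0.0],[1,0,0,0,0.0],[1,0,0,0,0.0]]]'

```text
time_s: 4.58
tcp_pos: [0.4624, 0.1046, 0.1498]
ee_rot: [[0.152, -0.988, -0.001], [-0.988, -0.152, -0.0], [0.0, 0.001, -1.0]]
wrist_force: [0.2, -0.1, -5.3]
gripper_width: 0.342
```

Run:
```python
from h import *
im,c,s=shot('wrist','w3.png'); np.save('w3.npy',dict(c=c,s=s),allow_pickle=True)
print(s['tcp_pos'],s['ee_rot'].round(4).tolist(),s['wrist_force'],s['time_s'])
cv2.imwrite('pics/w3b.png',cv2.resize(im,(800,600),interpolation=cv2.INTER_CUBIC))
```

```text
[0.46241371 0.10461832 0.14981169] [[0.1519, -0.9884, -0.0012], [-0.9884, -0.1519, -0.0003], [0.0001, 0.0012, -1.0]] [ 0.20556472 -0.09320514 -5.25242005] 4.5833
```

View pics/w3b.png

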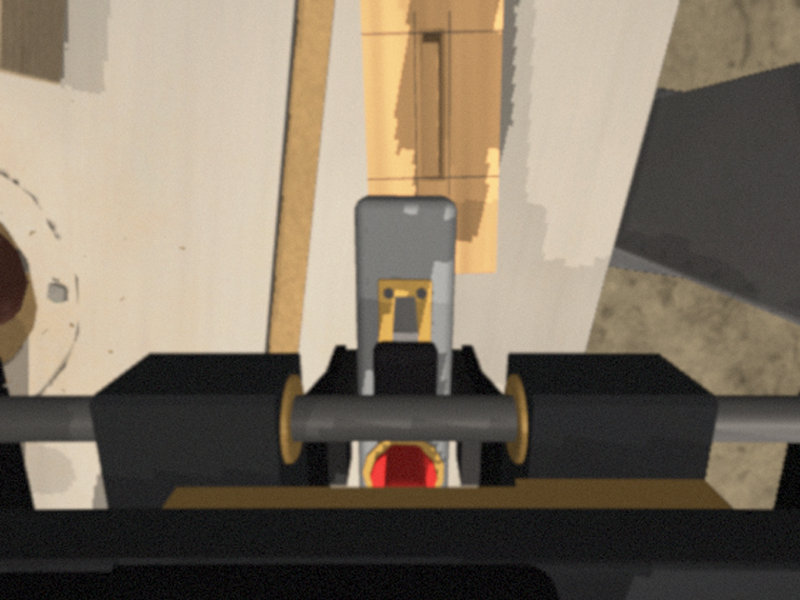

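The gauge is held straight: its stock shows x≈357–456 at the far end (y≈200), with the pad at (405,368). The mortise runs from about (432,33) to (432,178), with pencil lines at x≈415 and 449, and the leg is under the shadow edges x≈361–502. I'll refine the edges from intensity profiles.

Run:
```python
from h import *
D=np.load('w3.npy',allow_pickle=True).item();c,s=D['c'],D['s']
im=cv2.imread('pics/w3.png');g=cv2.cvtColor(im,cv2.COLOR_BGR2GRAY).astype(int)
for r in (40,70,100): print(r,[(x,v) for x,v in zip(range(284,322),g[r-4:r+5,284:322].mean(0).astype(int))])
for r in (160,190): print(r,'stock',[(x,v) for x,v in zip(range(242,328),g[r-3:r+4,242:328].mean(0).astype(int)) if x<262 or x>306])
print('col',list(enumerate(g[15:140,300:304].mean(1).astype(int),15)))
```

```text
40 [(284, np.int64(150)), (285, np.int64(147)), (286, np.int64(148)), (287, np.int64(148)), (288, np.int64(146)), (289, np.int64(136)), (290, np.int64(128)), (291, np.int64(139)), (292, np.int64(147)), (293, np.int64(140)), (294, np.int64(129)), (295, np.int64(127)), (296, np.int64(132)), (297, np.int64(136)), (298, np.int64(137)), (299, np.int64(138)), (300, np.int64(137)), (301, np.int64(140)), (302, np.int64(140)), (303, np.int64(141)), (304, np.int64(141)), (305, np.int64(143)), (306, np.int64(132)), (307, np.int64(101)), (308, np.int64(89)), (309, np.int64(103)), (310, np.int64(114)), (311, np.int64(128)), (312, np.int64(138)), (313, np.int64(134)), (314, np.int64(122)), (315, np.int64(131)), (316, np.int64(145)), (317, np.int64(152)), (318, np.int64(155)), (319, np.int64(156)), (320, np.int64(156)), (321, np.int64(156))]
70 [(284, np.int64(148)), (285, np.int64(147)), (286, np.int64(147)), (287, np.int64(148)), (288, np.int64(147)), (289, np.int64(142)), (290, np.int64(132)), (291, np.int64(135)), (292, np.int64(143)), (293, np.int64(146)), (294, np.int64(139)), (295, np.int64(
[... 5197 characters left out ...]
 (108, np.int64(140)), (109, np.int64(138)), (110, np.int64(140)), (111, np.int64(138)), (112, np.int64(138)), (113, np.int64(138)), (114, np.int64(138)), (115, np.int64(138)), (116, np.int64(139)), (117, np.int64(138)), (118, np.int64(136)), (119, np.int64(138)), (120, np.int64(137)), (121, np.int64(138)), (122, np.int64(134)), (123, np.int64(116)), (124, np.int64(99)), (125, np.int64(114)), (126, np.int64(131)), (127, np.int64(147)), (128, np.int64(152)), (129, np.int64(153)), (130, np.int64(152)), (131, np.int64(153)), (132, np.int64(152)), (133, np.int64(152)), (134, np.int64(154)), (135, np.int64(146)), (136, np.int64(125)), (137, np.int64(86)), (138, np.int64(67)), (139, np.int64(71))]
```

Run:
```python
from h import *
D=np.load('w3.npy',allow_pickle=True).item();c,s=D['c'],D['s']
t,R=s['tcp_pos'],s['ee_rot']
A=onz(c,[(290.2,40),(290.4,70),(290.7,100),(314,40),(314,70),(314,100),(302,22.5),(302,124),(302.2,70)],.06)
a=(A-t)@R; print('slot world',A.round(4).tolist());print('slot tool',a.round(4).tolist())
B=onz(c,[(248.3,160),(319,160),(249,190),(318.1,190)],t[2]+.0015);b=(B-t)@R;print('stock tool',b.round(4).tolist())
print('stock end',((onz(c,[(284,140)],t[2]+.0015)-t)@R).round(4), 'pad',((onz(c,[(405*.7,343*.7),(375*.7,368*.7),(435*.7,368*.7)],t[2]-.0205+.068)-t)@R).round(4).tolist())
m=(a[:3]+a[3:6])/2;print('slot mid',m.round(4).tolist(),'yaw tool deg',np.degrees(np.arctan2(m[0,1]-m[2,1],m[0,0]-m[2,0])))
```

```text
slot world [[0.4755, -0.0118, 0.06], [0.4726, 0.0052, 0.06], [0.4696, 0.0229, 0.06], [0.4609, -0.014, 0.06], [0.4579, 0.0029, 0.06], [0.4548, 0.0207, 0.06], [0.4699, -0.0225, 0.06], [0.4599, 0.0366, 0.06], [0.4653, 0.004, 0.06]]
slot tool [[0.1171, 0.0047, 0.0898], [0.0998, 0.0049, 0.0898], [0.0818, 0.0052, 0.0898], [0.1171, 0.0194, 0.0898], [0.0998, 0.0198, 0.0898], [0.0818, 0.0202, 0.0898], [0.1268, 0.0118, 0.0898], [0.0668, 0.0127, 0.0898], [0.0998, 0.0123, 0.0898]]
stock tool [[0.055, -0.0142, -0.0015], [0.055, 0.0149, -0.0015], [0.0424, -0.0143, -0.0015], [0.0424, 0.0148, -0.0015]]
stock end [[ 0.0631  0.0005 -0.0015]] pad [[0.0371, 0.0001, -0.0475], [0.0315, -0.0062, -0.0475], [0.0314, 0.0065, -0.0475]]
slot mid [[0.1171, 0.012, 0.0898], [0.0998, 0.0123, 0.0898], [0.0818, 0.0127, 0.0898]] yaw tool deg -1.0996129306109388
```

Call:
play_rows --targets '[[[1,-0.001,-0.03,-0.01,0.017],[1,-0.001,-0.06,-0.02,0.017],[1,-0.001,-0.077,-0.035,0.017],[1,-0.001,-0.077,-0.05,0.017],[1,-0.001,-0.077,-0.05,0.017]]]'

```text
time_s: 5.05
tcp_pos: [0.4595, 0.0265, 0.0977]
ee_rot: [[0.167, -0.986, -0.007], [-0.986, -0.167, -0.002], [0.001, 0.007, -1.0]]
wrist_force: [-0.7, 0.2, -5.3]
gripper_width: 0.341
```

Call:
play_rows --targets '[[[1,0,0,0,0.0],[1,0,0,0,0.0],[1,0,0,0,0.0],[1,0,0,0,0.0]]]'

```text
time_s: 5.38
tcp_pos: [0.4624, 0.028, 0.1014]
ee_rot: [[0.169, -0.986, 0.002], [-0.986, -0.169, 0.001], [-0.0, -0.002, -1.0]]
wrist_force: [0.1, 0.7, -4.4]
gripper_width: 0.342
```

Run:
```python
from h import *
im,c,s=shot('wrist','w4.png'); np.save('w4.npy',dict(c=c,s=s),allow_pickle=True)
print(s['tcp_pos'].round(4),s['ee_rot'].round(4).tolist(),s['wrist_force'],s['time_s'])
cv2.imwrite('pics/w4b.png',cv2.resize(im,(800,600),interpolation=cv2.INTER_CUBIC))
```

```text
[0.4624 0.028  0.1014] [[0.1695, -0.9855, 0.002], [-0.9855, -0.1695, 0.0008], [-0.0004, -0.0021, -1.0]] [ 0.13945119  0.6911955  -4.38042362] 5.3833
```

View pics/w4b.png

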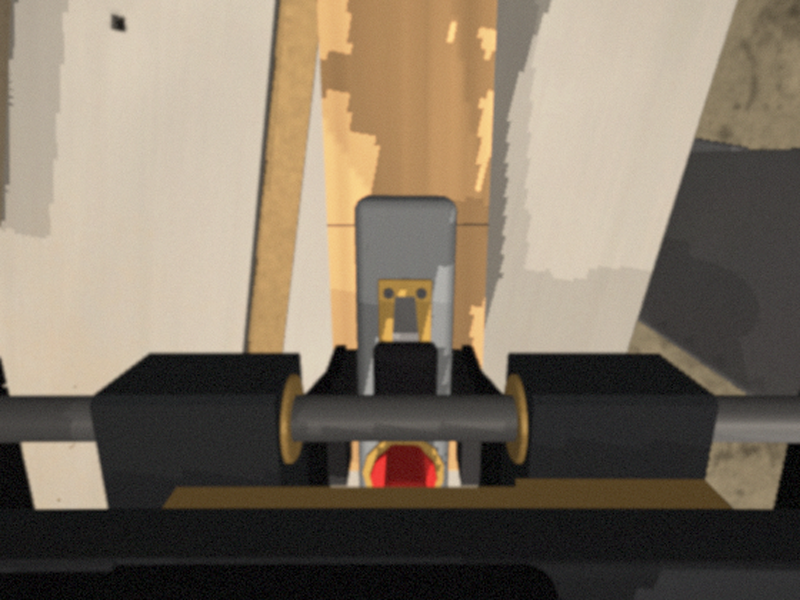

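The held gauge sits centrally over the leg. At row 225 the leg edges are x≈327 and 489, and the cross pencil line at the mortise's far end is at y≈225.

Run:
```python
from h import *
D=np.load('w4.npy',allow_pickle=True).item();c,s=D['c'],D['s'];t,R=s['tcp_pos'],s['ee_rot']
g=cv2.imread('pics/w4.png').astype(int)
for r in (40,110,157,175,200,225):
    hue=g[r-2:r+3,:,2].mean(0)-g[r-2:r+3,:,0].mean(0); lo=[x for x in range(215,250) if hue[x-1]<45<=hue[x]]; hi=[x for x in range(325,360) if hue[x-1]>=40>hue[x]]
    print(r,lo,hi,end=' ')
    if lo and hi:
        a=(onz(c,[(lo[-1],r),(hi[0],r)],.06)-t)@R; print(a.round(4).tolist(),'mid y',a[:,1].mean().round(4))
print('line x',((onz(c,[(480*.7,225*.7)],.06)-t)@R).round(4))
```

```text
40 [223] [347] [[0.1081, -0.0292, 0.0415], [0.108, 0.0315, 0.0413]] mid y 0.0011
110 [226] [344] [[0.0752, -0.0292, 0.0415], [0.0752, 0.0316, 0.0413]] mid y 0.0012
157 [228] [342] [[0.0511, -0.0292, 0.0415], [0.0511, 0.0316, 0.0414]] mid y 0.0012
175 [229] [341] [[0.0414, -0.029, 0.0415], [0.0414, 0.0315, 0.0414]] mid y 0.0012
200 [230] [340] [[0.0275, -0.0291, 0.0415], [0.0275, 0.0316, 0.0414]] mid y 0.0013
225 [231] [340] [[0.013, -0.0291, 0.0415], [0.013, 0.0322, 0.0414]] mid y 0.0016
line x [[0.0508 0.0284 0.0414]]
```

Call:
play_rows --targets '[[[1,-0.0009,0,-0.008,0],[1,-0.0009,0,-0.015,0.0],[1,-0.0009,0,-0.018,0.0],[1,-0.0009,0,-0.018,0.0],[1,-0.0009,0,-0.018,0.0]]]'

```text
time_s: 5.85
tcp_pos: [0.4605, 0.027, 0.0821]
ee_rot: [[0.168, -0.986, -0.001], [-0.986, -0.168, -0.001], [0.0, 0.001, -1.0]]
wrist_force: [-0.4, 0.6, -4.7]
gripper_width: 0.337
```

Call:
play_rows --targets '[[[1,0,0,-0.001,0],[1,0,0,-0.002,0.0],[1,0,0,-0.002,0.0]]]'

```text
time_s: 6.1
tcp_pos: [0.461, 0.0272, 0.0807]
ee_rot: [[0.168, -0.986, 0.001], [-0.986, -0.168, 0.0], [-0.0, -0.001, -1.0]]
wrist_force: [0.4, -0.4, -5.0]
gripper_width: 0.347
```

Call:
play_rows --targets '[[[1,0.0005,0,-0.0005,0],[1,0.0005,0,-0.001,0.0],[1,0.0005,0,-0.001,0.0],[1,0.0005,0,-0.001,0.0]]]'

```text
time_s: 6.43
tcp_pos: [0.461, 0.0271, 0.0805]
ee_rot: [[0.168, -0.986, -0.0], [-0.986, -0.168, -0.0], [0.0, 0.0, -1.0]]
wrist_force: [-5.1, 2.3, 5.2]
gripper_width: 0.341
```

Call:
play_rows --targets '[[[1,0,0,0.002,0],[1,0,0,0.002,0.0],[1,0.0,0,0.002,0.0],[1,0.0,0,0.002,0.0]]]'

```text
time_s: 6.77
tcp_pos: [0.4612, 0.0271, 0.0813]
ee_rot: [[0.168, -0.986, -0.0], [-0.986, -0.168, -0.0], [0.0, 0.0, -1.0]]
wrist_force: [-0.4, 0.4, -5.2]
gripper_width: 0.344
```

Call:
play_rows --targets '[[[1,0,0,-0.001,0],[1,0,0,-0.0017,0.0],[1,0.0,0,-0.0017,0.0],[1,0.0,0,-0.0017,0.0]]]'

```text
time_s: 7.1
tcp_pos: [0.4613, 0.0271, 0.0805]
ee_rot: [[0.169, -0.986, 0.0], [-0.986, -0.169, -0.0], [0.0, -0.0, -1.0]]
wrist_force: [-2.7, 0.3, 4.6]
gripper_width: 0.347
```

Call:
play_rows --targets '[[[1,0,0,0.0005,0],[0.5,0,0,0.0005,0.0],[0.4,0.0,0,0.0005,0.0],[0.3,0.0,0,0.0005,0.0],[0.3,0,0,0.0005,0]]]'

```text
time_s: 7.52
tcp_pos: [0.4617, 0.0273, 0.0804]
ee_rot: [[0.168, -0.986, 0.001], [-0.986, -0.168, 0.0], [-0.0, -0.001, -1.0]]
wrist_force: [-0.7, -0.1, 0.4]
gripper_width: 0.558
```

Call:
play_rows --targets '[[[0.3,0,0,0,0],[0.3,0,0,0.02,0.0],[0.3,0.0,0,0.05,0.0],[0.3,0.0,0,0.09,0.0],[0.3,0,0,0.1,0]]]'

```text
time_s: 7.93
tcp_pos: [0.4644, 0.0278, 0.1859]
ee_rot: [[0.17, -0.985, 0.01], [-0.985, -0.17, 0.002], [-0.0, -0.01, -1.0]]
wrist_force: [1.0, -0.1, 0.5]
gripper_width: 0.694
```

Call:
play_rows --targets '[[[1,0.004,-0.025,0,0],[1,0.004,-0.025,0,0],[1,0.004,-0.025,0,0],[1,0.004,-0.025,0,0],[1,0.004,-0.025,0,0]]]'

```text
time_s: 8.35
tcp_pos: [0.4649, 0.0023, 0.1799]
ee_rot: [[0.168, -0.986, -0.001], [-0.986, -0.168, -0.0], [0.0, 0.001, -1.0]]
wrist_force: [0.2, -0.5, -0.5]
gripper_width: 0.408
```

Call:
play_rows --targets '[[[1,0,0,0,0],[1,0,0,0,0],[1,0,0,0,0],[1,0,0,0,0],[1,0,0,0,0]]]'

```text
time_s: 8.77
tcp_pos: [0.4652, 0.0022, 0.1803]
ee_rot: [[0.168, -0.986, -0.0], [-0.986, -0.168, -0.0], [0.0, 0.0, -1.0]]
wrist_force: [-0.5, 0.6, 0.7]
gripper_width: 0.047
```

Call:
play_rows --targets '[[[1,0,0,-0.01,0],[1,0,0,-0.02,0],[1,0,0,-0.02,0],[1,0,0,-0.02,0],[1,0,0,-0.02,0]]]'

```text
time_s: 9.18
tcp_pos: [0.4656, 0.0022, 0.1608]
ee_rot: [[0.168, -0.986, 0.001], [-0.986, -0.168, -0.0], [0.0, -0.001, -1.0]]
wrist_force: [-0.5, 0.5, 0.1]
gripper_width: 0.007
```

Run:
```python
from h import *
im,c,s=shot('wrist','w5.png'); b,c2,_=shot('side','s5.png'); a,c1,_=shot('scene','c5.png')
print(s['tcp_pos'].round(4),s['ee_rot'].round(4).tolist(),s['wrist_force'],s['gripper_width'],s['time_s'])
cv2.imwrite('pics/w5b.png',np.hstack([cv2.resize(im[130:420,130:450],(400,362)),cv2.resize(a[190:280,210:310],(400,362),interpolation=cv2.INTER_CUBIC)]))
```

```text
[0.4656 0.0022 0.1608] [[0.1685, -0.9857, 0.0007], [-0.9857, -0.1685, -0.0001], [0.0002, -0.0007, -1.0]] [-0.4789503   0.51715283  0.11454299] 0.0070430054587717955 9.1833
```

View pics/w5b.png

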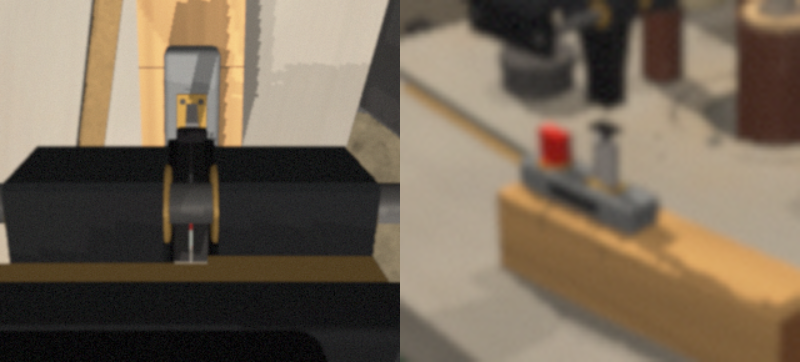

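The gauge stands on the leg. The closed fingertips are right above the black pad (scene crop (605,100) over (603,128)).

Call:
play_rows --targets '[[[1,0,0,-0.005,0],[1,0,0,-0.01,0],[1,0,0,-0.014,0],[1,0,0,-0.017,0],[1,0,0,-0.02,0]]]'

```text
time_s: 9.75
tcp_pos: [0.465, 0.0021, 0.14]
ee_rot: [[0.168, -0.986, -0.001], [-0.986, -0.168, -0.0], [0.0, 0.001, -1.0]]
wrist_force: [-1.6, 0.2, 1.6]
gripper_width: 0.008
```

Call:
play_rows --targets '[[[1,0,0,-0.003,0],[1,0,0,-0.006,0],[1,0,0,-0.009,0],[1,0,0,-0.011,0],[1,0,0,-0.011,0]]]'

```text
time_s: 10.17
tcp_pos: [0.4651, 0.0021, 0.1288]
ee_rot: [[0.168, -0.986, -0.0], [-0.986, -0.168, -0.0], [-0.0, 0.0, -1.0]]
wrist_force: [0.6, -0.4, -0.6]
gripper_width: 0.006
```

Call:
play_rows --targets '[[[1,0,0,-0.001,0],[1,0,0,-0.002,0],[1,0,0,-0.003,0],[1,0,0,-0.004,0]]]'

```text
time_s: 10.5
tcp_pos: [0.4655, 0.0022, 0.1255]
ee_rot: [[0.168, -0.986, 0.001], [-0.986, -0.168, 0.0], [-0.0, -0.001, -1.0]]
wrist_force: [-0.9, -0.8, 1.4]
gripper_width: 0.007
```

Call:
play_rows --targets '[[[1,0,0,-0.001,0],[1,0,0,-0.002,0],[1,0,0,-0.003,0]]]'

```text
time_s: 10.75
tcp_pos: [0.4655, 0.0021, 0.1229]
ee_rot: [[0.169, -0.986, 0.001], [-0.986, -0.169, -0.0], [0.0, -0.001, -1.0]]
wrist_force: [-1.8, 1.0, 7.3]
gripper_width: 0.006
```

Call:
play_rows --targets '[[[1,0,0,-0.001,0],[1,0,0,-0.002,0],[1,0,0,-0.002,0],[1,0,0,-0.002,0]]]'

```text
time_s: 11.08
tcp_pos: [0.4657, 0.0022, 0.1214]
ee_rot: [[0.169, -0.986, 0.001], [-0.986, -0.169, -0.0], [0.0, -0.001, -1.0]]
wrist_force: [-2.2, -0.1, 8.9]
gripper_width: 0.006
```

Call:
play_rows --targets '[[[1,0,0,0.02,0],[1,0,0,0.05,0],[0.5,-0.004,0.02,0.07,0],[0.5,-0.0085,0.049,0.07,0],[0.5,-0.0085,0.049,0.07,0]]]'

```text
time_s: 11.5
tcp_pos: [0.4574, 0.054, 0.1917]
ee_rot: [[0.171, -0.985, 0.004], [-0.985, -0.171, 0.003], [-0.002, -0.004, -1.0]]
wrist_force: [-0.3, 0.8, -1.2]
gripper_width: 0.156
```

Call:
play_rows --targets '[[[0.5,0,0,0,0],[0.5,0,0,0,0],[0.5,0,0,0,0],[0.5,0,0,0,0]]]'

```text
time_s: 11.83
tcp_pos: [0.4565, 0.0505, 0.1898]
ee_rot: [[0.167, -0.986, -0.001], [-0.986, -0.167, -0.001], [0.0, 0.001, -1.0]]
wrist_force: [-0.3, -0.4, -0.9]
gripper_width: 0.441
```

Run:
```python
from h import *
im,c,s=shot('wrist','w6.png'); b,c2,_=shot('side','s6.png'); a,c1,_=shot('scene','c6.png')
print(s['tcp_pos'].round(4),s['joints'].round(1),s['wrist_force'],s['gripper_width'],s['time_s'])
cv2.imwrite('pics/w6b.png',np.hstack([cv2.resize(im,(480,360)),cv2.resize(a[190:280,210:290],(320,360),interpolation=cv2.INTER_CUBIC)]))
for n,i,cc in(('scene',a,c1),('side',b,c2)):
    h=cv2.cvtColor(i,cv2.COLOR_BGR2HSV)
    red=(((h[...,0]<8)|(h[...,0]>172))&(h[...,1]>120)&(h[...,2]>80)).astype(np.uint8)
    _,_,st,ce=cv2.connectedComponentsWithStats(red)
    for j in range(1,len(st)):
        p=onz(cc,ce[j],.097)[0]
        if st[j,4]>8 and abs(p[0]-.457)<.06 and abs(p[1]-.05)<.06: print(n,st[j],ce[j],p.round(4))
```

```text
[0.4565 0.0505 0.1898] [ 26.7   8.6 -26.1  -0.  -55.4 -17. ] [-0.28750999 -0.40055837 -0.9165796 ] 0.4408566718580618 11.8333
scene [245 221   8  10  63] [248.         225.68253968] [0.4541 0.047  0.097 ]
side [313 217   6  10  42] [315.52380952 221.71428571] [0.4576 0.0598 0.097 ]
```

View pics/w6b.png

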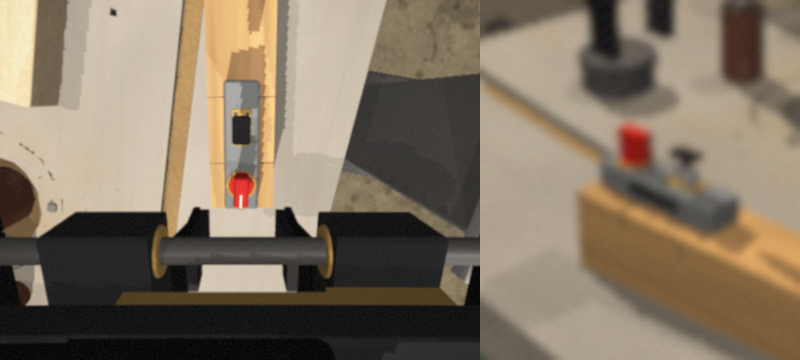

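The blade stays pushed down (its pad is now well below the knob top), and the knob's bar lies along the stock at about (241,188) in the wrist view. I'll check the knob's position in tool coordinates.

Run:
```python
from h import *
s=sense();c=get_calibration('wrist');t,R=s['tcp_pos'],s['ee_rot']
im=cv2.imread('pics/w6.png');h=cv2.cvtColor(im,cv2.COLOR_BGR2HSV)
red=(((h[...,0]<8)|(h[...,0]>172))&(h[...,1]>140)&(h[...,2]>90)).astype(np.uint8);red[:,:230]=0;red[:,330:]=0
_,l,st,ce=cv2.connectedComponentsWithStats(red);j=st[1:,4].argmax()+1
x,y,w,hh,_=st[j];print(st[j],ce[j])
for r in range(y,y+hh,6):
    q=np.where(l[r]==j)[0];print(r,((onz(c,[(q.min(),r),(q.max()+1,r)],.108)-t)@R).round(4).tolist())
print('stock far end (140*? )',((onz(c,[(241*560/480,81*420/360)],.082)-t)@R).round(4),'pad',((onz(c,[(241*560/480,129*420/360)],.107)-t)@R).round(4))
```

```text
[267 202  29  40 742] [281.01078167 219.51078167]
202 [[0.0161, -0.0045, 0.082], [0.0161, 0.0036, 0.082]]
208 [[0.0119, -0.0086, 0.082], [0.0119, 0.007, 0.082]]
214 [[0.0077, -0.01, 0.082], [0.0077, 0.0084, 0.082]]
220 [[0.0035, -0.01, 0.082], [0.0034, 0.0084, 0.082]]
226 [[-0.0008, -0.0073, 0.082], [-0.0009, 0.0057, 0.082]]
232 [[-0.0052, -0.0067, 0.082], [-0.0052, 0.0043, 0.082]]
238 [[-0.0096, -0.0067, 0.082], [-0.0096, 0.0044, 0.082]]
stock far end (140*? ) [[ 0.0861 -0.001   0.108 ]] pad [[ 0.0503 -0.001   0.083 ]]
```

Call:
play_rows --targets '[[[0.5,0.001,0,-0.03,0],[0.5,0.001,0,-0.06,0],[0.5,0.001,0,-0.075,0],[0.5,0.001,0,-0.08,0],[0.5,0.001,0,-0.08,0]]]'

```text
time_s: 12.4
tcp_pos: [0.4571, 0.0506, 0.1092]
ee_rot: [[0.168, -0.986, -0.003], [-0.986, -0.168, -0.001], [0.001, 0.003, -1.0]]
wrist_force: [0.1, -0.8, 0.2]
gripper_width: 0.501
```

Call:
play_rows --targets '[[[0.5,0,0,0,0],[0.5,0,0,0,0],[0.5,0,0,0,0]]]'

```text
time_s: 12.65
tcp_pos: [0.4586, 0.0515, 0.1116]
ee_rot: [[0.168, -0.986, 0.003], [-0.986, -0.168, 0.001], [-0.001, -0.003, -1.0]]
wrist_force: [0.7, -0.5, 0.1]
gripper_width: 0.499
```

Call:
play_rows --targets '[[[0.5,0,0,-0.004,0],[0.5,0,0,-0.006,0],[0.5,0,0,-0.006,0],[0.5,0,0,-0.006,0],[0.5,0,0,-0.006,0]]]'

```text
time_s: 13.07
tcp_pos: [0.4577, 0.0511, 0.1044]
ee_rot: [[0.168, -0.986, 0.0], [-0.986, -0.168, -0.0], [0.0, -0.0, -1.0]]
wrist_force: [-0.6, -0.9, 0.3]
gripper_width: 0.498
```

Call:
play_rows --targets '[[[0.7,0,0,0,0],[0.7,0,0,0,0],[0.75,0,0,0,0],[0.78,0,0,0,0],[0.78,0,0,0,0]]]'

```text
time_s: 13.48
tcp_pos: [0.4577, 0.0512, 0.1044]
ee_rot: [[0.168, -0.986, 0.0], [-0.986, -0.168, 0.0], [-0.0, -0.0, -1.0]]
wrist_force: [-0.3, 0.0, -0.4]
gripper_width: 0.249
```

Call:
play_rows --targets '[[[0.84,0,0,0,0],[0.84,0,0,0,0],[0.84,0,0,0,0],[0.84,0,0,0,0],[0.84,0,0,0,0]]]'

```text
time_s: 13.9
tcp_pos: [0.4577, 0.0511, 0.1044]
ee_rot: [[0.168, -0.986, 0.0], [-0.986, -0.168, 0.0], [0.0, -0.0, -1.0]]
wrist_force: [-0.1, -0.5, -0.2]
gripper_width: 0.162
```

Call:
play_rows --targets '[[[0.84,0,0,0,-0.08],[0.84,0,0,0,-0.16],[0.84,0,0,0,-0.24],[0.84,0,0,0,-0.3],[0.84,0,0,0,-0.36]]]'

```text
time_s: 14.32
tcp_pos: [0.4573, 0.051, 0.1043]
ee_rot: [[-0.193, -0.981, -0.001], [-0.981, 0.193, -0.0], [0.001, 0.001, -1.0]]
wrist_force: [-0.8, -0.5, -0.6]
gripper_width: 0.161
```

Call:
play_rows --targets '[[[0.84,0,0,0,-0.08],[0.84,0,0,0,-0.16],[0.84,0,0,0,-0.24],[0.84,0,0,0,-0.32],[0.84,0,0,0,-0.4]]]'

```text
time_s: 14.73
tcp_pos: [0.4578, 0.0513, 0.1043]
ee_rot: [[-0.56, -0.828, 0.0], [-0.828, 0.56, 0.0], [-0.0, -0.0, -1.0]]
wrist_force: [-0.3, 1.3, -0.6]
gripper_width: 0.156
```

Call:
play_rows --targets '[[[0.84,0,0,0,-0.1],[0.84,0,0,0,-0.2],[0.84,0,0,0,-0.3],[0.84,0,0,0,-0.38],[0.84,0,0,0,-0.38]]]'

```text
time_s: 15.15
tcp_pos: [0.458, 0.0515, 0.1044]
ee_rot: [[-0.826, -0.563, 0.001], [-0.563, 0.826, 0.001], [-0.001, 0.0, -1.0]]
wrist_force: [-0.7, 1.5, -1.3]
gripper_width: 0.162
```

Run:
```python
from h import *
s=sense();print({k:np.round(s[k],3) for k in('tcp_pos','wrist_force','moment','joints','gripper_width')})
```

```text
{'tcp_pos': array([0.458, 0.052, 0.104]), 'wrist_force': array([-0.68 ,  1.481, -1.299]), 'moment': array([ 0.543, -0.056,  0.037]), 'joints': array([ 2.6697e+01,  1.5198e+01, -3.2481e+01, -3.0000e-02, -4.2265e+01,
       -8.2383e+01]), 'gripper_width': np.float64(0.162)}
```

Call:
play_rows --targets '[[[0.6,0,0,0,0],[0.5,0,0,0,0],[0.5,0,0,0,0],[0.5,0,0,0,0],[0.5,0,0,0.01,0]]]'

```text
time_s: 15.57
tcp_pos: [0.4564, 0.0505, 0.113]
ee_rot: [[-0.825, -0.564, -0.004], [-0.564, 0.825, -0.001], [0.004, 0.001, -1.0]]
wrist_force: [-0.0, -1.2, -0.7]
gripper_width: 0.444
```

Call:
play_rows --targets '[[[0.5,0,0,0.02,0],[0.5,0,0,0.05,0],[0.5,0,0,0.08,0.1],[0.5,0,0.02,0.1,0.2],[0.5,0,0.03,0.1,0.32]]]'

```text
time_s: 15.98
tcp_pos: [0.4604, 0.0826, 0.2193]
ee_rot: [[-0.601, -0.799, 0.01], [-0.799, 0.601, 0.004], [-0.009, -0.006, -1.0]]
wrist_force: [-0.0, -0.1, -0.3]
gripper_width: 0.5
```

Call:
play_rows --targets '[[[0.5,0,0,0,0.8],[0.5,0,0,0,0.8],[0.5,0,0,0,0.8],[0.5,0,0,0,0.8],[0.5,0,0,0,0.8]]]'

```text
time_s: 16.4
tcp_pos: [0.4575, 0.081, 0.2143]
ee_rot: [[-0.019, -1.0, -0.0], [-1.0, 0.019, -0.0], [0.0, 0.0, -1.0]]
wrist_force: [-0.3, -0.0, 0.2]
gripper_width: 0.5
```

Call:
play_rows --targets '[[[0.5,0,0,0,0.2],[0.5,0,0,0,0.2],[0.5,0,0,0,0.2],[0.5,0,0,0,0.2],[0.5,0,0,0,0.2]]]'

```text
time_s: 16.82
tcp_pos: [0.4576, 0.081, 0.2143]
ee_rot: [[0.172, -0.985, -0.0], [-0.985, -0.172, -0.0], [0.0, 0.0, -1.0]]
wrist_force: [-0.1, -0.6, -0.6]
gripper_width: 0.5
```

Run:
```python
from h import *
im,c,s=shot('wrist','w7.png'); a,c1,_=shot('scene','c7.png')
print(s['tcp_pos'].round(4),s['ee_rot'].round(3).tolist(),s['wrist_force'],s['gripper_width'],s['time_s'])
np.save('w7.npy',dict(c=c,s=s),allow_pickle=True)
cv2.imwrite('pics/w7b.png',np.hstack([cv2.resize(im[40:280,180:400],(440,480),interpolation=cv2.INTER_CUBIC),cv2.resize(a[200:280,230:290],(360,480),interpolation=cv2.INTER_CUBIC)]))
```

```text
[0.4576 0.081  0.2143] [[0.172, -0.985, -0.0], [-0.985, -0.172, -0.0], [0.0, 0.0, -1.0]] [-0.13712986 -0.57568063 -0.63572362] 0.4995868601691589 16.8167
```

View pics/w7b.png

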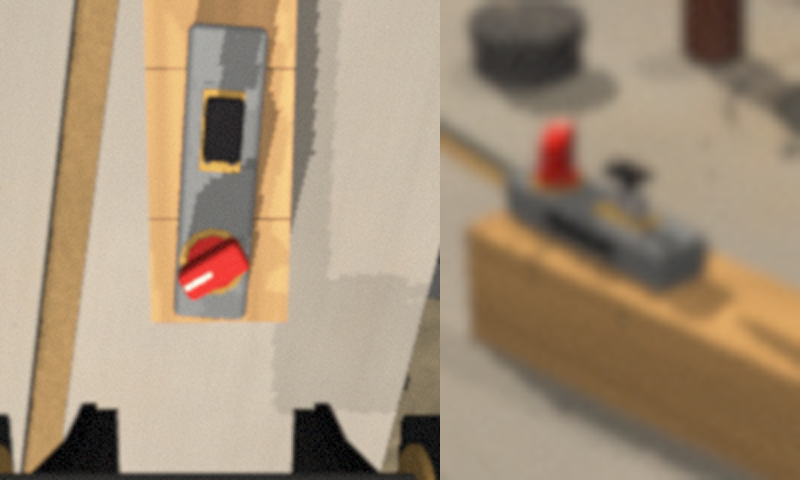

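The knob bar now lies across the stock at crop (213,268), and the gauge stands flat with its blade down, yawed slightly. Next I measure the knob angle, gauge yaw and pad position.

Run:
```python
from h import *
D=np.load('w7.npy',allow_pickle=True).item();c,s=D['c'],D['s'];t,R=s['tcp_pos'],s['ee_rot']
f=lambda p,z:(onz(c,np.array(p)/2+[180,40],z)-t)@R
S=f([(190,27),(268,28),(246,317),(175,313)],.082);print('stock',S[:,:2].round(4).tolist())
v=S[:2].mean(0)-S[2:].mean(0);ys=np.degrees(np.arctan2(v[1],v[0]))
L=f([(147,68),(295,68),(152,218),(291,218)],.06);m=(L[0]+L[1])/2-(L[2]+L[3])/2;yl=np.degrees(np.arctan2(m[1],m[0]))
print('yaw stock',ys,'leg',yl,'slot ctr',((L.sum(0))/4)[:2].round(4))
P=f([(203,96),(245,96),(243,165),(203,162)],.107);print('pad',P[:,:2].round(4).tolist(),P.mean(0)[:2].round(4))
im=cv2.imread('pics/w7.png');h=cv2.cvtColor(im,cv2.COLOR_BGR2HSV)
red=(((h[...,0]<8)|(h[...,0]>172))&(h[...,1]>120)&(h[...,2]>185)).astype(np.uint8);red[:,:230]=0;red[:,330:]=0;red[:140]=0;red[200:]=0
pts=np.argwhere(red)[:,::-1].astype(float);k=((onz(c,pts,.108)-t)@R)[:,:2]
e,V=np.linalg.eigh(np.cov(k.T));a=np.degrees(np.arctan2(V[1,1],V[0,1]));print(len(pts),'sd',np.sqrt(e),'bar angle',a,'knob rad mod pi',np.radians((a-ys)%180))
r=cv2.minAreaRect((k*1e4).astype(np.float32));print(r)
```

```text
stock [[0.1159, -0.0055], [0.1156, 0.0232], [0.0064, 0.0167], [0.0081, -0.0123]]
yaw stock 3.4957383897100422 leg -0.520332922705106 slot ctr [0.0742 0.0067]
pad [[0.0903, -0.0007], [0.0903, 0.0137], [0.0674, 0.0133], [0.0684, -0.0007]] [0.0791 0.0064]
430 sd [0.00327835 0.00676985] bar angle 58.84674223634073 knob rad mod pi 0.9660572614077519
((290.153564453125, 29.177940368652344), (244.21632385253906, 115.05369567871094), 60.15919494628906)
```

```bash
python3 -c "
from station import *
print(finish_job())"
```

```text
the job is handed in; nothing more can be done
None
```

The gauge is standing locked on the leg on the metal table, with its blade down in the mortise. I handed the job in at about 17 s of the 70 s; `finish_job()` reports no verdict.

**What I did:** I gripped the gauge across its stock and set it on the leg, lengthwise over the mortise. I pressed the thumb pad with the closed fingertips until the force rose to about 9 N. Then I turned the knob clockwise by 1.14 rad of tool turn with the jaws held loosely round its bar, and drew the arm clear.

**Last checks:**
- **Knob:** about 0.97 rad relative to the stock in the last wrist picture, past the 0.8 locking angle.
- **Blade position:** 0.3 mm off the mortise's centre line across it and 5 mm along it, well inside the limits.
- **Blade depth:** about 18.6–19 mm, worked out from the pad's height when the force rose. That fits the shallower leg's 17.8 mm threshold, but I inferred it and did not measure it directly.
- **Leg:** the mortise measured within about 1 mm of where it was before.
- **Other things:** the tin, the drum and the other leg were never approached. I did not re-measure them.

**One deviation:** turning the knob swung the gauge about 4° relative to the leg, within the play of the mortise. In the last pictures it still stands flat.

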